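Wind the vertical slide down one turn

ROBOT

A 6-joint arm with a two-finger parallel gripper is mounted at the origin on the work surface. World frame = base frame: x ahead of the robot, y to its left, z up, the work surface at z = 0. Lengths are in m, angles in rad, forces in N, time in s.
With the tool pointing down it reaches from about 0.425 to 0.95 m from the base axis. Payload 3.5 kg.
Tool frame: the origin (TCP) lies at the very end of the fingers, on their centre line; the grasp point (between the pads) lies 19 mm behind it (ctrl.grip_point_offset is the distance from the TCP to the grasp point, in m); z points along the fingers, y is the line along which they close (so a half turn about z gives the same grasp; the last joint's range is limited). The gripper opens to 85 mm and grips with 20 to 120 N. Pads are 22 mm wide; open, the fingers measure 114 mm over their backs; the gripper's body (76 mm by 85 mm) begins 54 mm behind the grasp point. The pads swing forward as they close: fully open they stand 13 mm farther back than shut.
Start: joints at [-1.354, 0.286, 1.577, -0, 1.279, -0.15], TCP at [0.242, -0.63, 0.231] pointing down, gripper open.
Joint ranges: [-2.77, 2.77], [-0.9, 2.22], [0.21, 2.48], [-1.53, 4.67], [0.24, 2.81], [-2.84, 2.84]. Speed limits (rad/s): [2.79, 2.79, 3.14, 3.14, 3.14, 3.14].

INTERFACE

Orientations are given as a unit quaternion [x, y, z, w].
In Python, from plant import ctrl gives the robot as it stands. The module is installed in compiled form; this text tells all that it offers.
- The arm moves only by the shell command python3 -m pendant 'ROWS' [OPENING] [FORCE]. ROWS is JSON, a list of rows, each an object of numbers: "dx", "dy", "dz": the shift along the tool's x, y, z in cm; "twist": the turn about the tool's z in degrees. A call has 1 to 10 rows; each row is the pose to reach, as a shift and turn from the pose commanded when the call began, along the tool's axes at that moment; what a row does not reach only later rows make up. A row lasts 1/8 s, in which the tool goes at most 62.5 mm and 10.7 degrees, less where a joint would pass 70% of its speed; a pose out of reach is approached as far as the arm can. A call with a gripper value outside its range is refused whole. OPENING is the opening in per cent of the stroke, from 0 (shut) to 100 (fully open), set as the call begins (- or left out, the last holds). The fingers move at their own pace and stop on an object; FORCE is the grip in N (left out, the last holds). Time passes only in rows, so rows that repeat a pose let the fingers close. It gives the time, the measured TCP pose, the force, the opening and the grip force at its end, in the units of the state.
- ctrl.get_state(): the state, without advancing time (a new reading comes with each control period).
- ctrl.read_camera(name): name is "scene" or "top"; returns a dict with "img" (480x640x3 uint8, red, green, blue), "depth" (480x640 float32, m along the optical axis (not along the pixel's ray), 0 where there is no reading), "camera_matrix" (3x3 intrinsics, pixels), "xyz" and "rotation" of the camera in the world. Camera axes: x right, y up, looking along -z (the intrinsics and any distortion apply to the point x, -y, -z); pixel columns grow to the right and rows downward; lengths in m; the calibration is good to about 2 mm. A picture is of the moment at which its call begins.
- ctrl.sign_off(): hands the job in; it is judged then, once.
The state is a dict: "time": time; "qpos": joint angles; "dq": joint speeds; "joint_efforts": joint torques, N m; "eef_pos": TCP position; "tcp_rot": TCP orientation; "contact_force": force on the tool from outside, world axes, zero at the start; "wrist_torque": the same for the moment, N m; "opening": opening from 0.0 (shut) to 1.0 (fully open); "finger_force": force on a finger pad.
Only numpy, scipy, OpenCV 4.12 (cv2) and the standard library are available. Lean on these libraries where they do the work, as an engineer would, in place of code of your own. Each camera call takes 0.05 s, during which the arm holds its last target. There are 200 camera calls.

TASK

The plate clamped on the vertical slide has to come down one pitch for its next hole. Push the hand wheel on top of the slide clockwise (seen from above) through exactly one full turn by the upright handle on its rim, so that the handle finishes where it began, then take the hand clear. Push the handle from behind with closed fingers, never take it between them, and leave the loose things on the bench where they are.

Things in the scene. Friction and masses are not known exactly. Their poses are not given: they have to be found in the camera images.
- slide: The fixed machine: steel base plate 420 x 130 mm; on it a green column with a vertical slide and, towards +x, a black electric drill lying level in a grey holder (under 140 mm high). The wheel lies level on top of the column. Origin on the bench under the wheel's vertical axis; x along the plate towards the drill, z up. Its place and yaw vary; it cannot be moved.
- feed_wheel (a joint): Angle of the hand wheel, rad: grows clockwise seen from above, one turn is +6.283. Starts between 0 and 5.5; end stops at -8 and 20. At 0 the handle lies in slide's +x direction from the axis. Takes about 5 N at the handle, stays where it is left, does not coast. A clockwise turn lowers the slide's table 5 mm; the wheel keeps its height.
- wheel_hub (a point): Centre of the hand wheel: top of the hub nut, on the vertical axis, 201 mm above the bench. The wheel is steel, 160 mm across, with three spokes and a round rim 18 mm thick whose top is 196 mm above the bench.
- wheel_handle (a point): Middle of the upright black handle standing on the rim, 66 mm from the wheel's axis: 24 mm thick, 58 mm long, from 199 to 257 mm above the bench (this point 228 mm). It spins freely on its own pin. Nothing else of the machine is higher than 201 mm.
- spray_can: Bystander: spray can, 52 mm across, about 155 mm tall, standing. Origin at the centre of its underside.
- mug: Bystander: white mug, 80 mm across, 92 mm tall, standing. Origin at the centre of its underside.
- screwdriver: Bystander: screwdriver 200 mm long lying flat on the bench.
- spanner: Bystander: steel spanner 190 mm long lying flat on the bench.

How it is judged:
By the outcome, as a careful person would: the job done as asked, in the order asked, and still so for the second after the job is handed in, with the robot touching nothing.
It also fails if it takes over 61 s, if anything falls off the work surface, if the arm or the gripper's body presses on something with over 40 N, if the wrist force passes 120 N, or if a joint passes its speed limit or range.

## Working session

There is one attempt and no reset: what is moved stays moved. The work goes in short steps, Python scripts to look and compute and a shell command to move; the robot and the scene stay as the last step left them, time stands still between calls to the robot, and variables do not carry over. Pictures are saved under pics/ and viewed, at most 10 in all, crops included, and the job is handed in when it is done.

```bash
mkdir -p pics; cat > h.py <<'E'
import numpy as np, cv2
from plant import ctrl
def world(c,u,v,d=None):
    K=np.array(c["camera_matrix"]); d=c["depth"][int(v),int(u)] if d is None else d
    p=np.array([(u-K[0,2])/K[0,0]*d,-(v-K[1,2])/K[1,1]*d,-d])
    R=np.array(c["rotation"]); return R.reshape(3,3)@p+np.array(c["xyz"])
E
python3 - <<'E'
from h import *
import pickle
for n in("top","scene"):
    c=ctrl.read_camera(n); pickle.dump(c,open(n+".pkl","wb")); cv2.imwrite(f"pics/{n}0.png",c["img"][...,::-1]); print(n,c["xyz"],c["rotation"],c["camera_matrix"],[k for k in c])
print(ctrl.get_state())
E
```

```text
top [0.40868426 0.0412284  1.2420704 ] [ 0.0633549  -0.05606624 -0.69614315  0.71290073] [[525.70004516   0.         318.15224076]
 [  0.         525.70004516 243.64003681]
 [  0.           0.           1.        ]] ['img', 'depth', 'camera_matrix', 'xyz', 'rotation']
scene [1.42720084 0.17551692 0.67878537] [0.315883   0.36932483 0.6509761  0.58313567] [[445.01033357   0.         321.63943841]
 [  0.         445.01033357 242.8834614 ]
 [  0.           0.           1.        ]] ['img', 'depth', 'camera_matrix', 'xyz', 'rotation']
{'time': 0.1, 'qpos': array([-1.35403481e+00,  2.87110587e-01,  1.57800817e+00,  1.18589286e-05,
        1.27861914e+00, -1.49962216e-01]), 'dq': array([-0.00159629, -0.00240509, -0.00353548,  0.00039135,  0.00119307,
       -0.00174869]), 'joint_efforts': array([ 6.10716379e-04, -4.07296085e+01, -2.93700528e+01, -1.34604088e-04,
        3.39874954e-03,  5.93367275e-06]), 'eef_pos': array([ 0.2419535 , -0.62951572,  0.23007531]), 'tcp_rot': array([ 9.83236007e-01,  1.82334318e-01, -3.01453629e-05, -1.07221298e-03]), 'contact_force': array([0.38333718, 0.21734884, 0.20968907]), 'wrist_torque': array([-0.05398258, -0.01573822,  0.00762156]), 'finger_force': 0.0, 'opening': 0.9996032847346941}
```

View pics/top0.png

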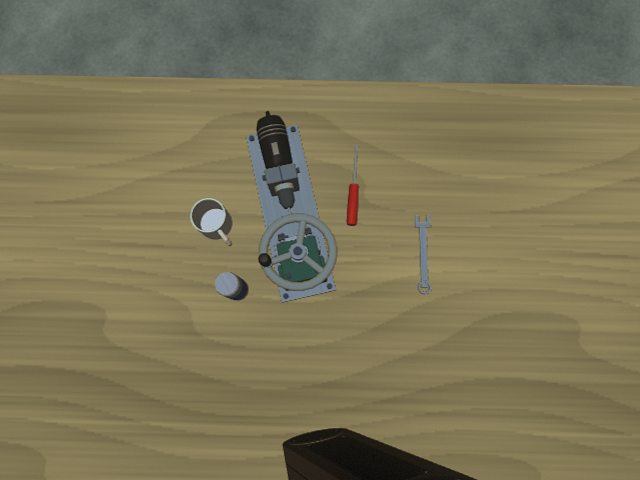

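View pics/scene0.png

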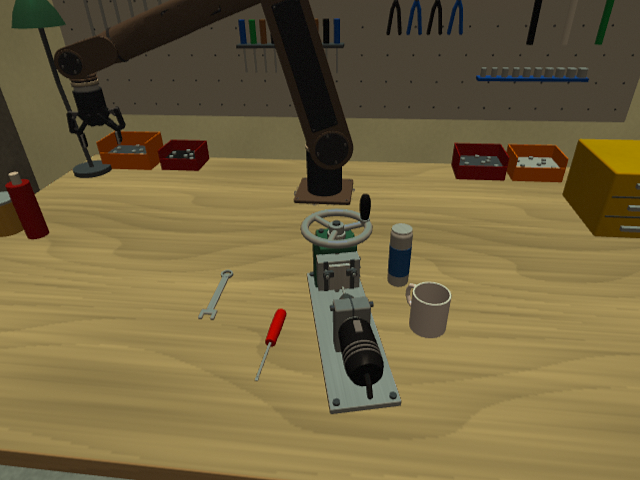

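The top view shows the hub at about (298,251), the handle top at (265,260), the can at (230,285) and the mug at (211,217). The drill lies towards +x, at the top of the image.

```bash
cat > h.py <<'E'
import numpy as np, cv2, pickle
from scipy.spatial.transform import Rotation as Rot
from plant import ctrl
def ray(c,u,v):
    K=np.array(c["camera_matrix"])
    return Rot.from_quat(c["rotation"]).apply([(u-K[0,2])/K[0,0],-(v-K[1,2])/K[1,1],-1])
def world(c,u,v): return ray(c,u,v)*c["depth"][int(v),int(u)]+np.array(c["xyz"])
def atz(c,u,v,z):
    r=ray(c,u,v); o=np.array(c["xyz"]); return o+r*(z-o[2])/r[2]
E
python3 - <<'E'
from h import *
np.set_printoptions(precision=4,suppress=True)
c=pickle.load(open("top.pkl","rb")); s=pickle.load(open("scene.pkl","rb"))
for n,u,v,z in [("hub",298,251,.201),("handle",265,260,.257),("can",229,284,.155),("mug",210,218,.092),("plateNE",294,129,.01),("plateNW",251,139,.01),("plateSE",331,287,.01),("plateSW",286,297,.01),("drilltip",287,204,.1)]:
    print(n,world(c,u,v),atz(c,u,v,z))
# rim fit: all points at z 0.185-0.2 in top
H=np.array([[world(c,u,v) for u in range(250,350)] for v in range(205,300)]).reshape(-1,3)
m=(H[:,2]>.188)&(H[:,2]<.199); h=H[:,2]>.245
P=H[m]; hub=atz(c,298,251,.201)
P=P[np.hypot(*(P-hub)[:,:2].T)>.055]
A=np.c_[2*P[:,:2],np.ones(len(P))]; x=np.linalg.lstsq(A,(P[:,:2]**2).sum(1),rcond=None)[0]
print("rim c",x[:2],np.sqrt(x[2]+x[:2]@x[:2]),len(P)); print("handle top",H[h].mean(0),h.sum())
print("scene hub",world(s,337,226),"handle",world(s,366,207), atz(s,337,225,.201))
st=ctrl.get_state(); print(Rot.from_quat(st["tcp_rot"]).as_matrix())
E
```

```text
hub [0.5703 0.0942 0.2018] [0.5704 0.0942 0.201 ]
handle [0.5434 0.1536 0.2543] [0.543  0.1533 0.257 ]
can [0.505  0.2376 0.1547] [0.505  0.2375 0.155 ]
mug [0.6771 0.3196 0.0018] [0.6576 0.2994 0.092 ]
plateNE [0.9016 0.1227 0.0179] [0.9047 0.1233 0.01  ]
plateNW [0.8738 0.2273 0.0172] [0.8766 0.2284 0.01  ]
plateSE [0.5156 0.0241 0.0194] [0.5165 0.0239 0.01  ]
plateSW [0.4899 0.1279 0.02  ] [0.4906 0.1286 0.01  ]
drilltip [0.6926 0.1275 0.0965] [0.6917 0.1272 0.1   ]
rim c [0.5713 0.0951] 0.07052526130579923 1755
handle top [0.5073 0.123  0.534 ] 155
scene hub [0.5845 0.0977 0.1961] handle [0.5595 0.1588 0.2324] [0.5887 0.0981 0.201 ]
[[ 0.9335  0.3586 -0.0005]
 [ 0.3586 -0.9335  0.0021]
 [ 0.0003 -0.0021 -1.    ]]
```

```bash
python3 -m pendant '[{"dx":10,"dy":-4,"dz":-7},{"dx":15,"dy":-6,"dz":-7},{"dx":20,"dy":-8,"dz":-7},{"dx":26,"dy":-10,"dz":-7},{"dx":32,"dy":-12,"dz":-7},{"dx":32,"dy":-12,"dz":-7},{"dx":32,"dy":-12,"dz":-7},{"dx":32,"dy":-12,"dz":-7}]' 0 20
cat >> h.py <<'E'
HUB=np.array([.571,.095]); R=.066
def rows(pts):
    "pts: world xyz targets -> tool-frame shifts in cm"
    st=ctrl.get_state(); M=Rot.from_quat(st["tcp_rot"]).as_matrix()
    for p in pts: print(np.round((np.array(p)-st["eef_pos"])@M*100,1))
def circ(a,z,r=R): a=np.radians(a); return [HUB[0]+r*np.cos(a),HUB[1]+r*np.sin(a),z]
E
python3 -c "
from h import *
rows([circ(160,.3),circ(160,.21)])"
```

```text
[ 51.7 -60.2  -6.8]
[ 51.7 -60.2   2.2]$[0]: bad value
```

```bash
python3 -m pendant '[{"dx":5,"dy":-2,"dz":-3,"twist":0},{"dx":10,"dy":-4,"dz":-6,"twist":0},{"dx":15,"dy":-6,"dz":-7,"twist":0},{"dx":20,"dy":-8,"dz":-7,"twist":0},{"dx":25,"dy":-10,"dz":-7,"twist":0},{"dx":30,"dy":-12,"dz":-7,"twist":0},{"dx":32,"dy":-12,"dz":-7,"twist":0},{"dx":32,"dy":-12,"dz":-7,"twist":0}]' 0 20
python3 -c "
from h import *
rows([circ(160,.3),circ(160,.21)])"
```

```text
time: 1.1
eef_pos: [0.4984, -0.4029, 0.3007]
tcp_rot: [0.983, 0.183, -0.0, -0.0]
contact_force: [0.0, 0.5, -0.7]
opening: -0.001
finger_force: 0.0
[ 19.7 -48.2   0.1]
[ 19.8 -48.2   9.1]
```

```bash
python3 -m pendant '[{"dx":2,"dy":-5,"dz":0,"twist":0},{"dx":4,"dy":-10,"dz":0,"twist":0},{"dx":6,"dy":-15,"dz":0,"twist":0},{"dx":8,"dy":-20,"dz":0,"twist":0},{"dx":10,"dy":-25,"dz":0,"twist":0},{"dx":12,"dy":-30,"dz":0,"twist":0},{"dx":14,"dy":-35,"dz":0,"twist":0},{"dx":16,"dy":-40,"dz":0,"twist":0},{"dx":18,"dy":-44,"dz":0,"twist":0},{"dx":19.7,"dy":-48.2,"dz":0,"twist":0}]' 0
python3 -c "
from h import *
st=ctrl.get_state();print(st['eef_pos'])
rows([circ(160,.3),circ(160,.21)])"
```

```text
time: 2.35
eef_pos: [0.509, 0.1169, 0.3013]
tcp_rot: [0.983, 0.181, 0.0, 0.0]
contact_force: [0.7, 0.5, 1.3]
opening: 0.002
finger_force: 0.0
[0.50904132 0.11689301 0.30127969]
[ 0.  -0.1  0.1]
[ 0.  -0.1  9.1]
```

Descend, then look from both cameras before pushing.

```bash
python3 -m pendant '[{"dx":0,"dy":0,"dz":3,"twist":0},{"dx":0,"dy":0,"dz":6,"twist":0},{"dx":0,"dy":-0.1,"dz":8,"twist":0},{"dx":0,"dy":-0.1,"dz":9,"twist":0},{"dx":0,"dy":-0.1,"dz":9.1,"twist":0}]' 0
python3 - <<'E'
from h import *
s=ctrl.read_camera("scene"); c=ctrl.read_camera("top")
a=cv2.resize(s["img"][170:290,270:430],None,fx=3.5,fy=3.5,interpolation=2); b=cv2.resize(c["img"][200:320,200:360],None,fx=3.5,fy=3.5,interpolation=2)
cv2.imwrite("pics/pre.png",cv2.resize(np.vstack([a,b]),None,fx=.7,fy=.7)[...,::-1])
# remaining rows for pushing
print(ctrl.get_state()["eef_pos"])
rows([circ(a,.21) for a in (150,145,140,135,130,125,120,115,110,105)])
E
```

```text
time: 2.98
eef_pos: [0.5084, 0.1172, 0.2099]
tcp_rot: [0.983, 0.182, -0.001, 0.0]
contact_force: [-0.2, -1.1, 0.3]
opening: -0.005
finger_force: 0.0
[0.50906919 0.11763758 0.21116604]
[ 0.8 -0.8  0.1]
[ 1.3 -1.1  0.1]
[ 1.8 -1.4  0.1]
[ 2.3 -1.7  0.1]
[ 2.8 -1.9  0.1]
[ 3.4 -2.1  0.1]
[ 3.9 -2.2  0.1]
[ 4.5 -2.3  0.1]
[ 5.1 -2.3  0.1]
[ 5.7 -2.2  0.1]
```

View pics/pre.png

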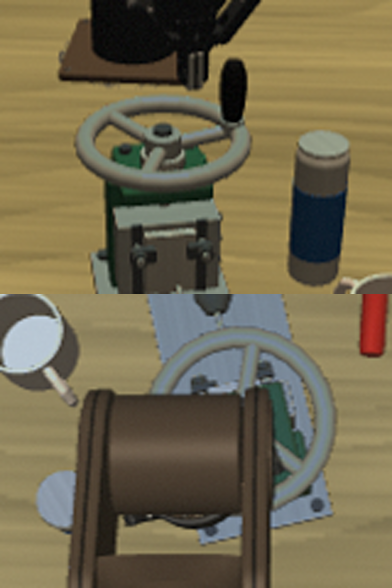

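The finger stands behind the handle (image left in the scene crop) with clear space over the rim. Since the knuckles spread higher up, I'll raise the TCP to 0.222 m and start pushing.

```bash
python3 -m pendant '[{"dx":0,"dy":0,"dz":-1.2,"twist":0},{"dx":0.8,"dy":-0.8,"dz":-1.2,"twist":0},{"dx":1.3,"dy":-1.1,"dz":-1.2,"twist":0},{"dx":1.8,"dy":-1.4,"dz":-1.2,"twist":0},{"dx":2.3,"dy":-1.7,"dz":-1.2,"twist":0},{"dx":2.8,"dy":-1.9,"dz":-1.2,"twist":0},{"dx":3.4,"dy":-2.1,"dz":-1.2,"twist":0},{"dx":3.9,"dy":-2.2,"dz":-1.2,"twist":0}]' 0
cat >> h.py <<'E'
def handle(s):
    "handle angle (deg, world) by projecting the scene-camera dark handle mask onto candidate angles"
    K=np.array(s["camera_matrix"]);Ri=Rot.from_quat(s["rotation"]).inv()
    def pix(p):
        q=Ri.apply(np.array(p)-s["xyz"]); return K[0,2]-K[0,0]*q[0]/q[2],K[1,2]+K[1,1]*q[1]/q[2]
    return pix
E
python3 - <<'E'
from h import *
s=ctrl.read_camera("scene")
cv2.imwrite("pics/p1.png",cv2.resize(s["img"][170:290,270:430],None,fx=3.5,fy=3.5,interpolation=2)[...,::-1])
p=ctrl.get_state()["eef_pos"];print(p,np.degrees(np.arctan2(p[1]-HUB[1],p[0]-HUB[0])))
pix=handle(s); print("expected handle pix at 115.6, 105, 95",[np.round(pix(circ(a,.228)),1) for a in (115.6,105,95)])
rows([circ(a,.222) for a in range(110,10,-10)])
E
```

```text
time: 4.08
eef_pos: [0.5366, 0.1527, 0.222]
tcp_rot: [0.983, 0.182, -0.001, 0.0]
contact_force: [-4.1, -2.1, 1.1]
opening: -0.0
finger_force: 2.3
[0.53723117 0.15301726 0.2220046 ] 120.20145662313955
expected handle pix at 115.6, 105, 95 [array([364.3, 205.2]), array([366. , 207.6]), array([366.7, 210.1])]
[ 1.2  0.  -0. ]
[ 2.3  0.1 -0. ]
[ 3.4  0.5 -0. ]
[ 4.5  1.  -0. ]
[ 5.4  1.6 -0. ]
[ 6.2  2.5 -0. ]
[ 6.8  3.4 -0. ]
[ 7.3  4.5 -0. ]
[ 7.6  5.6 -0. ]
[ 7.7  6.7 -0. ]
```

View pics/p1.png

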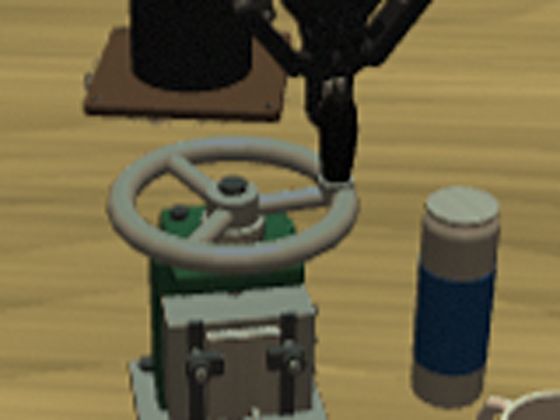

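The handle at crop (340,130), full (367,207), sits right in front of the finger. The spokes have turned and the force is about 4.6 N, so contact is good. Continuing.

```bash
python3 -m pendant '[{"dx":1.2,"dy":0,"dz":0,"twist":0},{"dx":2.3,"dy":0.1,"dz":0,"twist":0},{"dx":3.4,"dy":0.5,"dz":0,"twist":0},{"dx":4.5,"dy":1.0,"dz":0,"twist":0},{"dx":5.4,"dy":1.6,"dz":0,"twist":0},{"dx":6.2,"dy":2.5,"dz":0,"twist":0},{"dx":6.8,"dy":3.4,"dz":0,"twist":0},{"dx":7.3,"dy":4.5,"dz":0,"twist":0},{"dx":7.6,"dy":5.6,"dz":0,"twist":0},{"dx":7.7,"dy":6.7,"dz":0,"twist":0}]' 0
python3 - <<'E'
from h import *
p=ctrl.get_state()["eef_pos"];print(p,np.degrees(np.arctan2(p[1]-HUB[1],p[0]-HUB[0])))
rows([circ(a,.222) for a in range(10,-90,-10)])
E
```

```text
time: 5.38
eef_pos: [0.6331, 0.1178, 0.2217]
tcp_rot: [0.983, 0.182, -0.0, -0.001]
contact_force: [-1.8, 4.0, -1.0]
opening: -0.003
finger_force: 2.7
[0.63310802 0.11775459 0.22172212] 20.12138050105464
[-0.1  1.2 -0. ]
[-0.5  2.3 -0. ]
[-1.   3.3 -0. ]
[-1.6  4.2 -0. ]
[-2.5  5.  -0. ]
[-3.4  5.7 -0. ]
[-4.5  6.1 -0. ]
[-5.6  6.4 -0. ]
[-6.7  6.5 -0. ]
[-7.9  6.4 -0. ]
```

```bash
python3 -m pendant '[{"dx":-0.1,"dy":1.2,"dz":0,"twist":0},{"dx":-0.5,"dy":2.3,"dz":0,"twist":0},{"dx":-1.0,"dy":3.3,"dz":0,"twist":0},{"dx":-1.6,"dy":4.2,"dz":0,"twist":0},{"dx":-2.5,"dy":5.0,"dz":0,"twist":0},{"dx":-3.4,"dy":5.7,"dz":0,"twist":0},{"dx":-4.5,"dy":6.1,"dz":0,"twist":0},{"dx":-5.6,"dy":6.4,"dz":0,"twist":0},{"dx":-6.7,"dy":6.5,"dz":0,"twist":0},{"dx":-7.9,"dy":6.4,"dz":0,"twist":0}]' 0
python3 - <<'E'
from h import *
p=ctrl.get_state()["eef_pos"];print(p,np.degrees(np.arctan2(p[1]-HUB[1],p[0]-HUB[0])))
rows([circ(a,.222) for a in range(-90,-190,-10)])
E
```

```text
time: 6.62
eef_pos: [0.5819, 0.029, 0.2228]
tcp_rot: [0.983, 0.182, 0.001, 0.001]
contact_force: [4.9, 0.2, -2.7]
opening: 0.001
finger_force: 2.4
[0.58193053 0.02898668 0.22275614] -80.59822664772332
[-1.  -0.4  0.1]
[-2.1 -0.9  0.1]
[-3.  -1.6  0.1]
[-3.8 -2.4  0.1]
[-4.4 -3.4  0.1]
[-4.9 -4.4  0.1]
[-5.2 -5.5  0.1]
[-5.3 -6.7  0.1]
[-5.1 -7.8  0.1]
[-4.8 -8.9  0.1]
```

```bash
python3 -m pendant '[{"dx":-1.0,"dy":-0.4,"dz":0,"twist":0},{"dx":-2.1,"dy":-0.9,"dz":0,"twist":0},{"dx":-3.0,"dy":-1.6,"dz":0,"twist":0},{"dx":-3.8,"dy":-2.4,"dz":0,"twist":0},{"dx":-4.4,"dy":-3.4,"dz":0,"twist":0},{"dx":-4.9,"dy":-4.4,"dz":0,"twist":0},{"dx":-5.2,"dy":-5.5,"dz":0,"twist":0},{"dx":-5.3,"dy":-6.7,"dz":0,"twist":0},{"dx":-5.1,"dy":-7.8,"dz":0,"twist":0},{"dx":-4.8,"dy":-8.9,"dz":0,"twist":0}]' 0
python3 - <<'E'
from h import *
p=ctrl.get_state()["eef_pos"];print(p,np.degrees(np.arctan2(p[1]-HUB[1],p[0]-HUB[0])))
rows([circ(a,.222) for a in (-190,-195,-200,-205,-210,-215)])
s=ctrl.read_camera("scene"); pickle.dump(s,open("s2.pkl","wb"))
a=pickle.load(open("scene.pkl","rb"))["img"]
f=lambda i:cv2.resize(i[170:290,290:410],None,fx=3.3,fy=3.3,interpolation=2)
cv2.imwrite("pics/p2.png",np.hstack([f(a),f(s["img"])])[...,::-1])
E
```

```text
time: 7.88
eef_pos: [0.5044, 0.0963, 0.2223]
tcp_rot: [0.983, 0.183, -0.001, -0.0]
contact_force: [-2.4, -3.9, 1.7]
opening: -0.0
finger_force: 2.2
[0.50440863 0.09634882 0.22230754] 178.83962672038962
[ 0.5 -0.9  0. ]
[ 0.8 -1.4  0. ]
[ 1.2 -1.8  0. ]
[ 1.6 -2.2  0. ]
[ 2.  -2.6  0. ]
[ 2.5 -3.   0. ]
```

View pics/p2.png

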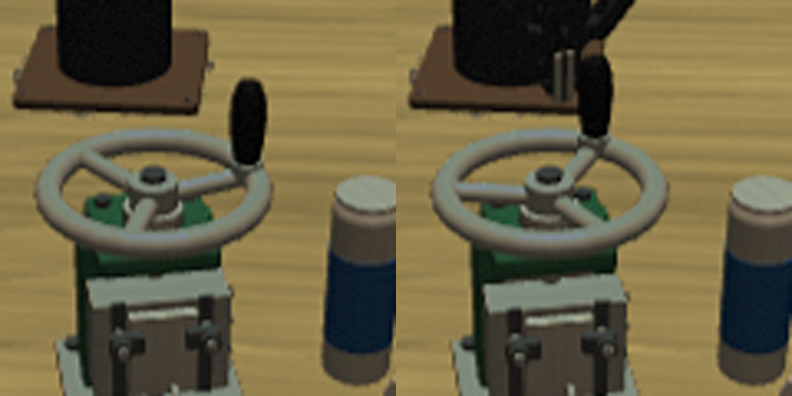

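The left (start) and right (now) views show the handle base still short of its start point: crop (590,145) now against (247+396,172). I'll measure the wheel angle from the spokes' depth points.

```bash
cat >> h.py <<'E'
def spoke(s,hub=(.573,.0955)):
    "wheel angle mod 120 deg from spoke points in depth"
    v,u=np.mgrid[190:270,290:390] if s["xyz"][0]>1 else np.mgrid[205:300,250:350]
    P=np.array([world(s,a,b) for a,b in zip(u.ravel(),v.ravel())]); d=P[:,:2]-hub; r=np.hypot(*d.T)
    m=(P[:,2]>.17)&(P[:,2]<.2)&(r>.025)&(r<.055); a=np.arctan2(d[m,1],d[m,0])
    # per-spoke means, so unequal visibility matters little
    z=np.exp(3j*a).mean(); c=np.angle(z)/3
    k=np.round((a-c)/(2*np.pi/3)).astype(int)%3; e=(a-c+np.pi/3)%(2*np.pi/3)-np.pi/3
    return [(round(np.degrees(c)+120*i,1),round(np.degrees(c+np.median(e[k==i]))+120*i,2),int((k==i).sum())) for i in range(3) if (k==i).any()]
E
python3 - <<'E'
from h import *
for f in("scene","s2","top"): print(f,spoke(pickle.load(open(f+".pkl","rb"))))
E
```

```text
scene [(np.float64(-7.7), np.float64(-5.9), 44), (np.float64(112.3), np.float64(106.56), 84), (np.float64(232.3), np.float64(239.57), 66)]
s2 [(np.float64(36.8), np.float64(29.17), 55), (np.float64(156.8), np.float64(153.56), 60), (np.float64(276.8), np.float64(284.01), 89)]
top [(np.float64(-8.0), np.float64(-9.24), 102), (np.float64(112.0), np.float64(115.23), 102), (np.float64(232.0), np.float64(230.35), 102)]
```

```bash
python3 -m pendant '[{"dx":0.5,"dy":-0.9,"dz":0,"twist":0},{"dx":0.8,"dy":-1.4,"dz":0,"twist":0},{"dx":1.2,"dy":-1.8,"dz":0,"twist":0},{"dx":1.6,"dy":-2.2,"dz":0,"twist":0},{"dx":2.0,"dy":-2.6,"dz":0,"twist":0},{"dx":2.5,"dy":-3.0,"dz":0,"twist":0},{"dx":2.5,"dy":-3.0,"dz":0,"twist":0}]' 0
cat > m.py <<'E'
from h import *
s=ctrl.read_camera("scene"); print(spoke(s)); pickle.dump(s,open("s3.pkl","wb"))
p=ctrl.get_state()["eef_pos"];print(p,np.degrees(np.arctan2(p[1]-HUB[1],p[0]-HUB[0]))+0)
a=np.degrees(np.arctan2(p[1]-HUB[1],p[0]-HUB[0]))
rows([circ(a-k,.222) for k in (1,2,3,4,5,6,7,8)])
E
python3 m.py
```

```text
time: 8.8
eef_pos: [0.5182, 0.1337, 0.2221]
tcp_rot: [0.983, 0.182, 0.0, -0.001]
contact_force: [-1.2, -1.1, -0.4]
opening: 0.001
finger_force: 0.5
[(np.float64(4.3), np.float64(3.28), 37), (np.float64(124.3), np.float64(118.88), 78), (np.float64(244.3), np.float64(250.78), 74)]
[0.5182272  0.1334985  0.22210002] 143.888723292216
[ 0.1 -0.1  0. ]
[ 0.2 -0.2  0. ]
[ 0.3 -0.2  0. ]
[ 0.4 -0.3  0. ]
[ 0.5 -0.3  0. ]
[ 0.6 -0.4  0. ]
[ 0.7 -0.5  0. ]
[ 0.8 -0.5  0. ]
```

```bash
python3 -m pendant '[{"dx":0.2,"dy":-0.2,"dz":0,"twist":0},{"dx":0.4,"dy":-0.3,"dz":0,"twist":0},{"dx":0.6,"dy":-0.4,"dz":0,"twist":0},{"dx":0.8,"dy":-0.5,"dz":0,"twist":0},{"dx":0.8,"dy":-0.5,"dz":0,"twist":0}]' 0; python3 m.py
```

```text
time: 9.48
eef_pos: [0.5237, 0.1404, 0.2222]
tcp_rot: [0.983, 0.182, 0.0, -0.0]
contact_force: [-3.2, -1.2, -0.3]
opening: -0.002
finger_force: 1.6
[(np.float64(-2.6), np.float64(-1.59), 41), (np.float64(117.4), np.float64(111.22), 82), (np.float64(237.4), np.float64(244.06), 69)]
[0.52367138 0.14040065 0.22216835] 136.1910832263736
[ 0.1 -0.1  0. ]
[ 0.2 -0.1  0. ]
[ 0.3 -0.2  0. ]
[ 0.4 -0.2  0. ]
[ 0.5 -0.3  0. ]
[ 0.6 -0.3  0. ]
[ 0.7 -0.3  0. ]
[ 0.8 -0.4  0. ]
```

```bash
python3 -m pendant '[{"dx":0.1,"dy":-0.1,"dz":0,"twist":0},{"dx":0.2,"dy":-0.1,"dz":0,"twist":0},{"dx":0.3,"dy":-0.2,"dz":0,"twist":0},{"dx":0.3,"dy":-0.2,"dz":0,"twist":0}]' 0; python3 m.py
python3 - <<'E'
from h import *
a=pickle.load(open("scene.pkl","rb"));b=pickle.load(open("s3.pkl","rb"))
f=lambda i:cv2.resize(i["img"][185:265,290:390],None,fx=4,fy=4,interpolation=2)
A,B=f(a),f(b)
cv2.imwrite("pics/p3.png",np.hstack([np.dstack([A[...,0],B[...,0],B[...,0]]),B])[...,::-1])
E
```

```text
time: 10.02
eef_pos: [0.5257, 0.1432, 0.2222]
tcp_rot: [0.983, 0.182, -0.0, -0.0]
contact_force: [-3.7, -1.0, -0.9]
opening: 0.002
finger_force: 1.9
[(np.float64(-5.3), np.float64(-4.1), 40), (np.float64(114.7), np.float64(108.35), 87), (np.float64(234.7), np.float64(241.65), 67)]
[0.52568683 0.14316218 0.22218095] 133.25423618482944
[ 0.1 -0.   0. ]
[ 0.2 -0.1  0. ]
[ 0.3 -0.1  0. ]
[ 0.4 -0.1  0. ]
[ 0.5 -0.2  0. ]
[ 0.7 -0.2  0. ]
[ 0.8 -0.2  0. ]
[ 0.9 -0.3  0. ]
```

View pics/p3.png

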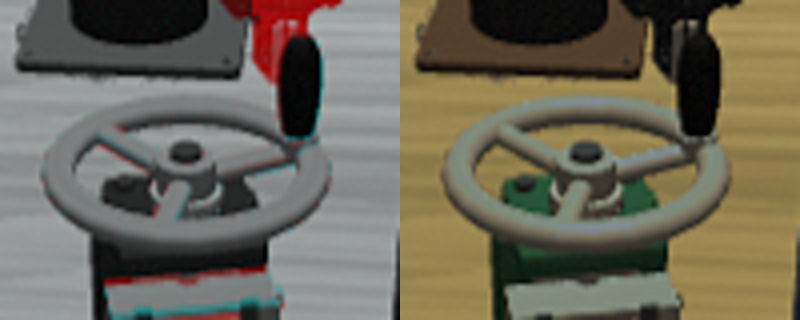

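The overlay of start and now shows fringes only: the slide table is lower (image row 280) and the wheel is about 2° short, which agrees with the numbers. I'll make the last nudge.

```bash
python3 -m pendant '[{"dx":0.1,"dy":-0.05,"dz":0,"twist":0},{"dx":0.2,"dy":-0.1,"dz":0,"twist":0},{"dx":0.2,"dy":-0.1,"dz":0,"twist":0},{"dx":0.2,"dy":-0.1,"dz":0,"twist":0}]' 0; python3 m.py
cat > e.py <<'E'
from h import *
# handle template match (sub-pixel) between start and now; 1 deg calibrated by projection
a=pickle.load(open("scene.pkl","rb"));b=pickle.load(open("s3.pkl","rb"))
# spoke/rim-joint patches: brightness difference via ECC-like phase search on the left spoke
for n,(v0,v1,u0,u1) in {"base":(214,224,358,372),"left":(214,228,312,332),"front":(228,242,326,340)}.items():
    I=cv2.cvtColor(a["img"],cv2.COLOR_RGB2GRAY);J=cv2.cvtColor(b["img"],cv2.COLOR_RGB2GRAY)
    W=np.eye(2,3,dtype=np.float32)
    cc,W=cv2.findTransformECC(I[v0:v1,u0:u1],J[v0:v1,u0:u1],W,cv2.MOTION_TRANSLATION)
    print(n,round(cc,3),W[:,2])
E
python3 e.py; python3 -c "
from h import *
a=pickle.load(open('scene.pkl','rb'));p=handle(a);print('px/deg base',np.subtract(p(circ(115,.196)),p(circ(114,.196))),'front',np.subtract(p(circ(-4,.19,.04)),p(circ(-5,.19,.04))),'left',np.subtract(p(circ(236,.19,.04)),p(circ(235,.19,.04))))"
```

```text
time: 10.58
eef_pos: [0.5272, 0.1448, 0.2222]
tcp_rot: [0.983, 0.182, 0.0, -0.0]
contact_force: [-3.7, -1.1, -1.9]
opening: 0.005
finger_force: 1.7
[(np.float64(-7.0), np.float64(-6.57), 43), (np.float64(113.0), np.float64(107.15), 88), (np.float64(233.0), np.float64(240.12), 69)]
[0.52722691 0.14477875 0.22217739] 131.32688029529768
[ 0.1 -0.   0. ]
[ 0.2 -0.   0. ]
[ 0.3 -0.1  0. ]
[ 0.4 -0.1  0. ]
[ 0.6 -0.1  0. ]
[ 0.7 -0.2  0. ]
[ 0.8 -0.2  0. ]
[ 0.9 -0.2  0. ]
base 0.993 [-0.09821033 -0.14847136]
left 0.975 [-0.20670249  0.02031878]
front 0.983 [0.15480678 0.05354581]
px/deg base [-0.19437966 -0.23193396] front [0.32043596 0.02760783] left [-0.20279255  0.11497463]
```

About 0.5° remains. I'll nudge 0.5 mm, back off from the handle, lift and move clear.

```bash
python3 -m pendant '[{"dx":0.05,"dy":0,"dz":0,"twist":0},{"dx":0.05,"dy":0,"dz":0,"twist":0},{"dx":0.05,"dy":0,"dz":0,"twist":0},{"dx":-1.0,"dy":0.5,"dz":0,"twist":0},{"dx":-2.0,"dy":1.5,"dz":0,"twist":0},{"dx":-2.0,"dy":1.5,"dz":-4,"twist":0},{"dx":-2.0,"dy":1.5,"dz":-9,"twist":0},{"dx":-2.0,"dy":1.5,"dz":-10,"twist":0}]' 0
python3 -m pendant '[{"dx":-2,"dy":5,"dz":0,"twist":0},{"dx":-4,"dy":10,"dz":0,"twist":0},{"dx":-6,"dy":15,"dz":0,"twist":0},{"dx":-8,"dy":20,"dz":0,"twist":0},{"dx":-10,"dy":25,"dz":0,"twist":0},{"dx":-12,"dy":30,"dz":0,"twist":0},{"dx":-13,"dy":34,"dz":0,"twist":0},{"dx":-13,"dy":34,"dz":0,"twist":0},{"dx":-13,"dy":34,"dz":0,"twist":0}]' 0
python3 m.py | head -1; python3 e.py
python3 - <<'E'
from h import *
a=pickle.load(open("top.pkl","rb")); c=ctrl.read_camera("top"); print(spoke(c),spoke(a))
A,B=a["img"],c["img"]
f=lambda i:cv2.resize(i[180:320,190:350],None,fx=2.5,fy=2.5,interpolation=2)
A,B=f(A),f(B)
cv2.imwrite("pics/end.png",np.hstack([np.dstack([A[...,0],B[...,0],B[...,0]]),B])[...,::-1])
E
```

```text
time: 11.62
eef_pos: [0.516, 0.1229, 0.3281]
tcp_rot: [0.983, 0.182, 0.006, 0.001]
contact_force: [0.3, -0.3, 0.0]
opening: -0.003
finger_force: 0.0
time: 12.75
eef_pos: [0.5141, -0.2403, 0.3218]
tcp_rot: [0.983, 0.182, -0.0, -0.0]
contact_force: [-1.0, 0.3, 1.2]
opening: 0.001
finger_force: 0.0
[(np.float64(-7.5), np.float64(-5.47), 45), (np.float64(112.5), np.float64(106.13), 86), (np.float64(232.5), np.float64(239.75), 68)]
base 0.998 [-0.06205894  0.0012189 ]
left 0.989 [-0.1247459   0.02727186]
front 0.993 [0.08590109 0.04836381]
[(np.float64(-7.5), np.float64(-8.29), 99), (np.float64(112.5), np.float64(115.03), 104), (np.float64(232.5), np.float64(230.78), 102)] [(np.float64(-8.0), np.float64(-9.24), 102), (np.float64(112.0), np.float64(115.23), 102), (np.float64(232.0), np.float64(230.35), 102)]
```

View pics/end.png

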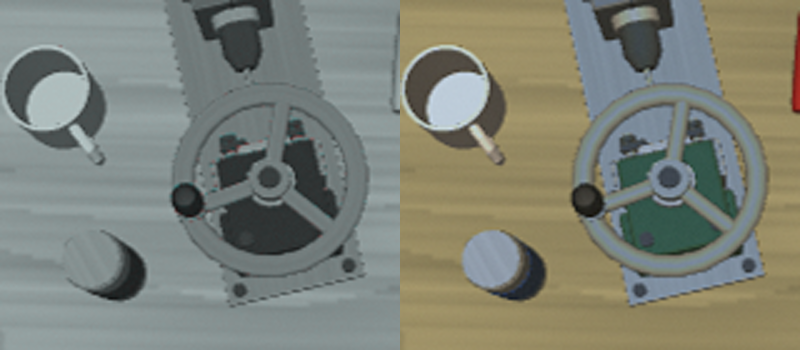

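The overlay shows the wheel and handle (crop (187,200)) back on their start position to within about 0.4°. The can and mug have not moved, and the hand is clear.

```bash
python3 -c "
from plant import ctrl
print(ctrl.sign_off())"
```

```text
the job is handed in; nothing more can be done
None
```

I pushed the hand wheel one full clockwise turn with closed fingers; the handle is back where it began to within about 0.4°, the can and mug are unmoved, the hand is clear, and the job was handed in at about 13 s.

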